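# Snap the retaining clip onto the turntable pin with the clip fork

## Task

Take the orange-handled clip fork from its cork pad and, touching the clip only with the fork, push the split clip that lies on the turntable disc sideways onto the pin's groove until it snaps in. Keep pressing the snapped-in clip home with the fork at about 15 N for a moment (at least 12 N, never more than 20 N), then stand the fork upright on its cork pad again and let go. Do not knock or bear down hard on the turntable with the fork or hand, and leave the petri dish and the two vials near the work undisturbed.

Things in the scene. Friction and masses are not known exactly. Their poses are not given: they have to be found in the camera images.
- turntable: Specimen turntable, fixed to the bench and not turning: grey foot and an aluminium disc of 150 mm diameter whose flat top is 24 mm above the bench, with an upright steel pin in its middle. Origin: underside centre, z up. Its x axis points roughly from the clip's side across the pin (away from the robot).
- pin_groove (a point): Point on the pin's axis at the level of the disc's top. The pin's groove starts right at the disc's top: a 16 mm diameter neck, 8 mm high, under a round head of 24 mm diameter and 7 mm height (pin top 15 mm above the disc). Axes as the turntable.
- clip: Dark split retaining clip, loose, flat on the disc, 36 g, 5 mm thick, 28 mm wide. Origin: underside, centre of the ring it forms, on the pin's axis when home. z up, +x to its open mouth, which roughly faces the pin at the start. Straight back bar 25 mm wide: outer face at x = -15 mm, inner face at x = -8 mm (it stops on the neck when home). The mouth is 11 mm wide and must spring open over the 16 mm neck.
- clip_back (a point): Middle of the clip's outer back face at its underside, 15 mm in -x from the clip's origin; axes as the clip. Push here along the clip's +x. The noses meet the neck when the clip's origin is 15 mm short of the pin axis; the push peaks at 6 to 11 N some 12 mm short; at about 8 mm short the clip snaps forward, usually off the fork and home, and the fork must follow to press it against the neck.
- clip_jaw_l (a joint): Angle (rad) by which the clip's left (+y) jaw is sprung open: 0 shut, about 0.15 at the widest point of the neck, back near 0 when the clip is home. The jaws run round both sides from the back (outer radius 14 mm) and end in round noses of 4 mm radius centred at clip x = 7.6 mm, y = +-9.5 mm.
- clip_jaw_r (a joint): The same for the right (-y) jaw.
- clip_fork: Hand tool standing upright on the cork pad, about 0.14 kg. Square orange handle 22 x 22 mm, 62 mm tall; origin at the centre of the handle's underside, level with the sole; z up, +x to the fork. A steel shank 12 mm wide, 7 mm thick runs along the sole in +x to a two-pronged head 38 mm wide, 7 mm thick. The head's lips reach to x = 74 mm.
- fork_seat (a point): Point at the fork's sole midway between the flat prong ends, 65 mm in +x from the tool's origin; axes as the fork. It meets clip_back on the clip. Beside the prong ends two lips, 28 mm apart at the root and flaring to 36 mm, reach 9 mm further and embrace the clip's back, so that it can be steered. The head is polished and slides easily; carry its sole about 2 mm above the disc, as the nose dips under load.
- pad: Cork pad, fixed, 150 x 80 x 3 mm; origin at the centre of its underside, long side along its x. The fork stands with its handle within 17 mm of the pad's centre at the start.
- beetle_dish: Shallow round petri dish with dark beetles, 52 mm diameter, 13 mm high, loose, beside the turntable. Leave alone.
- tall_vial: Specimen vial with black cap, 28 mm diameter, 68 mm tall, loose, behind the turntable. Leave alone.
- green_vial: Specimen vial with green cap, 25 mm diameter, 60 mm tall, loose, beyond the far end of the cork pad. Leave alone.
Mind the look-alikes: they are no part of the job. Of the things shaped like the clip_fork, the cork one is meant.

How it is judged:
By the outcome, as a careful person would: the job done as asked, in the order asked, and still so for the second after the job is handed in, with the robot touching nothing.
It also fails if it takes over 70 s, if anything falls off the work surface, if the arm or the gripper's body presses on something with over 40 N, if the wrist force passes 120 N, or if a joint passes its speed limit or range.

## Robot

A 6-joint arm with a two-finger parallel gripper is mounted at the origin on the work surface; the furniture and walls round the work are solid. World frame = base frame: x ahead of the robot, y to its left, z up, the work surface at z = 0. Lengths are in m, angles in rad, forces in N, time in s.
With the tool pointing down it reaches from about 0.325 to 0.85 m from the base axis. Payload 4.4 kg.
Tool frame: the origin (TCP) lies between the finger pads; the fingertips stand 11 mm ahead of it and the grasp point (between the pads) lies 8 mm behind it; z points along the fingers, y is the line along which they close (so a half turn about z gives the same grasp; the last joint's range is limited). The gripper opens to 94 mm and grips with 3 to 60 N. Pads are 16 mm wide; open, the fingers measure 119 mm over their backs; the gripper's body (75 mm by 177 mm) begins 78 mm behind the grasp point.
Start: joints at [-1.302, 0.207, 1.542, -0, 1.393, -0.15], TCP at [0.234, -0.525, 0.216] pointing down, gripper open.
Joint ranges: [-2.73, 2.73], [-0.86, 2.22], [0.23, 2.46], [-1.11, 4.25], [0.08, 2.63], [-2.82, 2.82]. Speed limits (rad/s): [2.79, 2.79, 3.14, 3.14, 3.14, 3.14].

## Interface

Orientations are given as a rotation vector (axis times angle).
In Python, from workcell import manip, eyes gives the robot as it stands.
- The arm moves only by the shell command python3 -m creep 'ROWS' [FORCE]. ROWS is text: rows parted by semicolons, each of 7 numbers parted by spaces: the closure, from 0 (fully open) to 1 (shut), then the shift along the tool's x, y, z each as a share of 0.8 m, from -1 to 1, then the turn, a rotation vector about the tool's x, y, z each as a share of 120 degrees, from -1 to 1. A call has 1 to 8 rows; each row is the pose to reach, as a shift and turn from the pose commanded when the call began, along the tool's axes at that moment; what a row does not reach only later rows make up. A row lasts 1/12 s, in which the tool goes at most 41.7 mm and 7.16 degrees, less where a joint would pass 70% of its speed; a pose out of reach is approached as far as the arm can. A call with a number of a shift or a turn outside -1 to 1 is refused whole. A call with a gripper value outside its range is refused whole. The fingers move at their own pace and stop on an object; FORCE is the grip in N (left out, the last holds). Time passes only in rows, so rows that repeat a pose let the fingers close. It gives the time, the measured TCP pose, the force, the opening and the grip force at its end, in the units of the state.
- manip.get_obs(): the state, without advancing time (a new reading comes with each control period).
- eyes.read_camera(name): name is "scene" or "side" or "wrist"; returns a dict with "pixels" (480x640x3 uint8, red, green, blue), "depth" (480x640 float32, m along the optical axis (not along the pixel's ray), 0 where there is no reading), "K" (3x3 intrinsics, pixels), "k1" (the pictures are not rectified: a ray, as slopes to the right and down, at radius r is drawn at 1 + k1 r^2 times it, then the intrinsics apply), "cam_to_world" (4x4, takes a point from camera to world coordinates). Camera axes: x right, y down, z forward; pixel columns grow to the right and rows downward; lengths in m; the calibration is good to about 2 mm. A picture is of the moment at which its call begins.
- manip.finish_job(): hands the job in; it is judged then, once.
The state is a dict: "time_s": time; "joint_positions": joint angles; "dq": joint speeds; "tau": joint torques, N m; "tool_pos": TCP position; "tcp_rot": TCP orientation; "wrist_force": force on the tool from outside, world axes, zero at the start; "wrist_torque": the same for the moment, N m; "finger_gap": opening from 0.0 (shut) to 1.0 (fully open); "gripper_force": force on a finger pad.
Only numpy, scipy, OpenCV 4.12 (cv2) and the standard library are available. Lean on these libraries where they do the work, as an engineer would, in place of code of your own. Each camera call takes 0.05 s, during which the arm holds its last target. There are 200 camera calls.

## Working session

There is one attempt and no reset: what is moved stays moved. The work goes in short steps, Python scripts to look and compute and a shell command to move; the robot and the scene stay as the last step left them, time stands still between calls to the robot, and variables do not carry over. Pictures are saved under pics/ and viewed, at most 10 in all, crops included, and the job is handed in when it is done.

```bash
ls; mkdir -p pics; python3 - <<'E'
from workcell import manip, eyes
import cv2,numpy as np
o=manip.get_obs(); print(o['tool_pos'],o['tcp_rot'],o['finger_gap'],o['wrist_force'])
for n in ['scene','side','wrist']:
    c=eyes.read_camera(n); np.savez(f'pics/{n}0.npz',**c); cv2.imwrite(f'pics/{n}0.png',c['pixels'][:,:,::-1]); print(n,c['K'].tolist(),c['k1'],np.round(c['cam_to_world'],3).tolist())
E
```

```text
pics
[ 0.23361888 -0.52457008  0.21531868] [-3.07082509e+00 -6.52642202e-01  2.04682224e-04] 0.9973168977815704 [ 0.43487091 -0.40832189  0.20411632]
scene [[520.1962454848688, 0.0, 316.4409091432842], [0.0, 520.1962454848688, 241.00930194323723], [0.0, 0.0, 1.0]] -0.1469663119982681 [[-0.851, -0.33, 0.409, 0.051], [-0.525, 0.519, -0.675, 0.614], [0.01, -0.789, -0.615, 0.74], [0.0, 0.0, 0.0, 1.0]]
side [[470.0629377883648, 0.0, 321.3583475451665], [0.0, 470.0629377883648, 243.51235970705866], [0.0, 0.0, 1.0]] -0.09244576370794354 [[0.939, -0.175, 0.297, 0.236], [-0.344, -0.444, 0.827, -0.978], [-0.013, -0.879, -0.477, 0.552], [0.0, 0.0, 0.0, 1.0]]
wrist [[352.0706526838546, 0.0, 319.7392530346827], [0.0, 352.0706526838546, 234.98836755311297], [0.0, 0.0, 1.0]] -0.07131853257486856 [[0.407, -0.876, -0.259, 0.311], [-0.914, -0.39, -0.114, -0.491], [-0.001, 0.283, -0.959, 0.384], [0.0, 0.0, 0.0, 1.0]]
```

View pics/scene0.png

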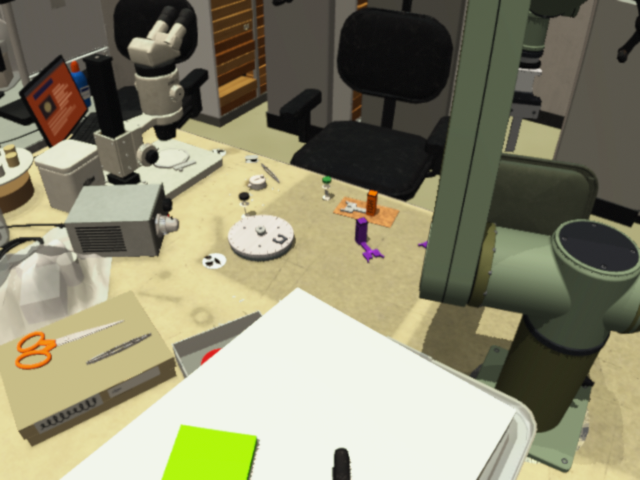

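View pics/side0.png

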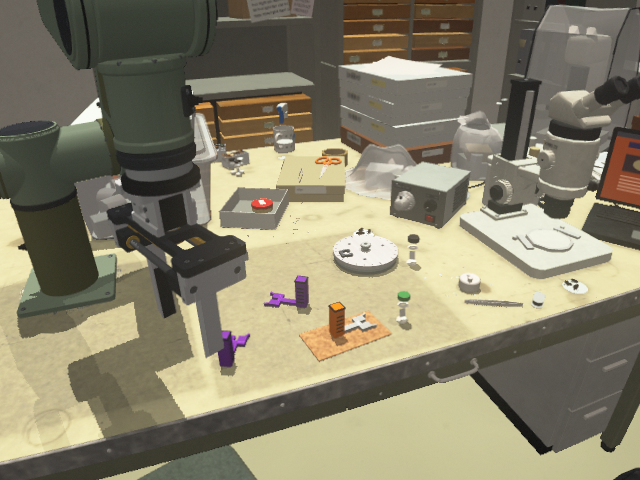

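Scene view: orange fork on the cork pad at (372,203), turntable at (262,237), clip on it at (281,238). Side view: fork handle top at (337,306), pad at (345,335), pin at (366,245), clip at (346,252), green vial (403,305), black-capped vial (413,245). The two purple tools are decoys.

```bash
cat > h.py <<'E'
import numpy as np, cv2
def rays(c,px):
    px=np.atleast_2d(np.asarray(px,float)); K=c['K']
    d=np.c_[(px[:,0]-K[0,2])/K[0,0],(px[:,1]-K[1,2])/K[1,1]]; u=d.copy()
    for _ in range(20): u=d/(1+float(c['k1'])*(u**2).sum(1,keepdims=True))
    return np.c_[u,np.ones(len(u))]
def plane(c,px,z):
    T=c['cam_to_world']; D=rays(c,px)@T[:3,:3].T; o=T[:3,3]
    return o+D*((z-o[2])/D[:,2:3])
def dep(c,px):
    px=np.atleast_2d(px); z=c['depth'][px[:,1].astype(int),px[:,0].astype(int)]
    return (rays(c,px)*z[:,None])@c['cam_to_world'][:3,:3].T+c['cam_to_world'][:3,3]
def cloud(c):
    v,u=np.mgrid[:480,:640]; return dep(c,np.c_[u.ravel(),v.ravel()]).reshape(480,640,3)
E
python3 - <<'E'
from h import *
for n in ['side','scene']:
    c=dict(np.load(f'pics/{n}0.npz')); P=cloud(c); hsv=cv2.cvtColor(c['pixels'],cv2.COLOR_RGB2HSV)
    box=(np.abs(P[...,0]-.5)<.3)&(P[...,1]<0)&(P[...,1]>-.7)&(c['depth']>0)
    org=box&(hsv[...,0]<18)&(hsv[...,1]>170)
    top=org&(P[...,2]>.058)&(P[...,2]<.075)
    print(n,'handle top',top.sum(),np.median(P[top],0) if top.any() else 0, P[top].min(0),P[top].max(0))
    pad=box&(hsv[...,0]<22)&(hsv[...,1]>110)&(P[...,2]<.012)
    k,l,s,ce=cv2.connectedComponentsWithStats(pad.astype(np.uint8)); i=1+s[1:,4].argmax()
    print('pad',s[i],cv2.minAreaRect(P[l==i][:,:2].astype(np.float32)))
    near=dict(side=(366,250),scene=(262,237))[n]; q=dep(c,near); print('pin px',q)
    R=np.linalg.norm(P[...,:2]-q[0,:2],axis=-1)<.12
    disc=R&(np.abs(P[...,2]-.024)<.004); 
    k,l,s,ce=cv2.connectedComponentsWithStats(disc.astype(np.uint8)); i=1+s[1:,4].argmax()
    print('disc',(l==i).sum(),cv2.minEnclosingCircle(P[l==i][:,:2].astype(np.float32)))
    head=R&(P[...,2]>.034)&(P[...,2]<.045)
    hp=P[head]; print('head',head.sum(),hp.mean(0),np.ptp(hp,0))
    dark=(l>=0)&R&(P[...,2]>.022)&(P[...,2]<.034)&(hsv[...,2]<80)
    print('dark',dark.sum(),P[dark].mean(0),cv2.minAreaRect(P[dark][:,:2].astype(np.float32)))
    steel=box&(P[...,2]>.007)&(P[...,2]<.02)&(np.linalg.norm(P[...,:2]-np.median(P[top],0)[:2],axis=-1)<.1)&(hsv[...,1]<80)
    print('steel',steel.sum(),P[steel].mean(0),cv2.minAreaRect(P[steel][:,:2].astype(np.float32)))
    for nm,px in dict(side=dict(green=(403,296),tall=(413,238)),scene=dict(green=(326,180),tall=(243,196),dish=(213,261)))[n].items(): print(nm,dep(c,px))
c=dict(np.load('pics/side0.npz'));a=c['pixels'][220:380,270:440,::-1];cv2.imwrite('pics/crop.png',cv2.resize(a,None,fx=4,fy=3.7,interpolation=2))
E
```

```text
side handle top 64 [ 0.485468   -0.3631702   0.06467485] [ 0.4740497  -0.37160236  0.0581263 ] [ 0.49476818 -0.3467711   0.06679287]
pad [ 299  311   92   50 1742] ((0.500562310218811, -0.36147379875183105), (0.1515936255455017, 0.08554945886135101), 8.137436866760254)
pin px [[ 0.6489678  -0.13027225  0.02438948]]
disc 1606 ((0.6493145227432251, -0.12566490471363068), 0.07760913670063019)
head 84 [ 0.6857694  -0.15067241  0.03943498] [0.11087189 0.07769181 0.00825141]
dark 0 [nan nan nan] ((0.0, 0.0), (0.0, 0.0), 0.0)
steel 252 [ 0.53173847 -0.35322875  0.00988289] ((0.5254296064376831, -0.35202673077583313), (0.06247802451252937, 0.044019900262355804), 9.08973503112793)
green [[ 0.61070319 -0.36908786  0.06130339]]
tall [[ 0.73423581 -0.18887163  0.06780855]]
scene handle top 58 [ 0.48358124 -0.35523354  0.06392875] [ 0.4721646  -0.37118533  0.05865337] [ 0.49551542 -0.34606876  0.06786305]
pad [333 197  66  31 830] ((0.5019943118095398, -0.3711361885070801), (0.1535707712173462, 0.09948066622018814), 7.675045967102051)
pin px [[ 0.63761293 -0.11715768  0.02472833]]
disc 1980 ((0.6488670706748962, -0.12673914432525635), 0.07751045376062393)
head 82 [ 0.66599118 -0.13538087  0.03870466] [0.10683049 0.07656195 0.0097651 ]
dark 3 [ 0.64086452 -0.11962612  0.03126965] ((0.6407923698425293, -0.1201966255903244), (0.006883351132273674, 0.0024249651469290257), 38.13936996459961)
steel 127 [ 0.53021665 -0.34940596  0.00958373] ((0.5268424153327942, -0.35089778900146484), (0.058009859174489975, 0.04185804724693298), 6.180509567260742)
green [[ 0.61455622 -0.35917983  0.05817913]]
tall [[ 0.73416015 -0.17628991  0.06890879]]
dish [[ 0.68935409 -0.0056503   0.00974288]]<stdin>:19: RuntimeWarning: Mean of empty slice.
  ret = um.true_divide(
```

View pics/crop.png

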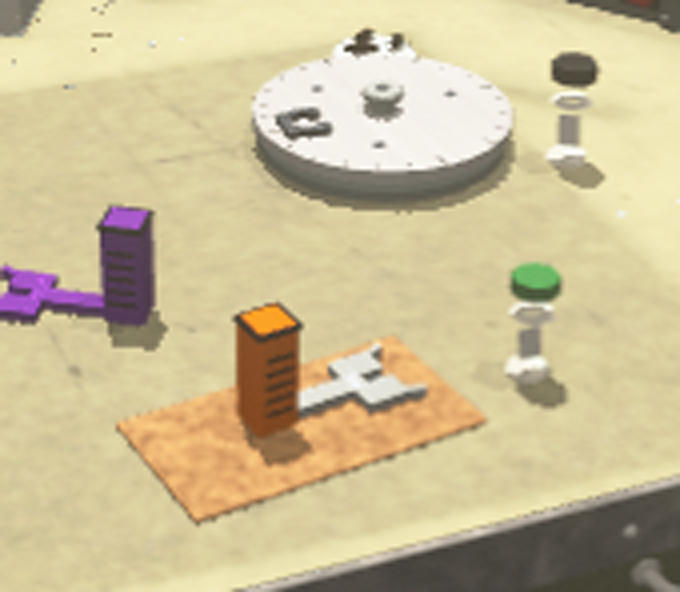

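Crop shows the fork with its head pointing toward +x (about 8°), clip left of the pin with its mouth toward the pin. Fork handle ≈ (0.485,-0.359), pin ≈ (0.649,-0.126). Going above the fork.

```bash
python3 -m creep '0.3 0.371 -0.061 0 0 0 0.129;0.3 0.371 -0.061 0 0 0 0.129;0.3 0.371 -0.061 0 0 0 0.129;0.3 0.371 -0.061 0 0 0 0.129;0.3 0.371 -0.061 0 0 0 0.129;0.3 0.371 -0.061 0 0 0 0.129;0.3 0.371 -0.061 0 0 0 0.129;0.3 0.371 -0.061 0 0 0 0.129' 20; python3 -m creep '0.3 0 0 0 0 0 0;0.3 0 0 0 0 0 0'
python3 - <<'E'
from h import *
from workcell import manip,eyes
from scipy.spatial.transform import Rotation as R
o=manip.get_obs();Rt=R.from_rotvec(o['tcp_rot']).as_matrix();print(o['tool_pos'],Rt.round(3).tolist(),o['finger_gap'])
c=eyes.read_camera('wrist');np.savez('pics/w1.npz',**c);cv2.imwrite('pics/w1.png',c['pixels'][:,:,::-1])
P=cloud(c);hsv=cv2.cvtColor(c['pixels'],cv2.COLOR_RGB2HSV)
top=(hsv[...,0]<18)&(hsv[...,1]>170)&(np.abs(P[...,2]-.065)<.004)
v,u=np.nonzero(top);q=plane(c,np.c_[u,v],.065);r=cv2.minAreaRect(q[:,:2].astype(np.float32));print('top',r,u.mean(),v.mean())
st=(P[...,2]>.007)&(P[...,2]<.014)&(np.linalg.norm(P[...,:2]-np.array(r[0]),axis=-1)<.1)&(hsv[...,1]<70)
v,u=np.nonzero(st);q=plane(c,np.c_[u,v],.010);print('steel',len(q),q.mean(0),cv2.minAreaRect(q[:,:2].astype(np.float32)))
m=q.mean(0)[:2]-r[0];print('heading',np.degrees(np.arctan2(m[1],m[0])))
E
```

```text
time_s: 0.82
tool_pos: [0.4888, -0.3562, 0.2161]
tcp_rot: [-3.131, -0.24, -0.003]
wrist_force: [-1.1, 0.5, -1.1]
finger_gap: 0.7
gripper_force: 0.0
time_s: 0.98
tool_pos: [0.4851, -0.3596, 0.2159]
tcp_rot: [-3.132, -0.236, 0.002]
wrist_force: [-0.5, -0.0, -0.1]
finger_gap: 0.698
gripper_force: 0.0
[ 0.48507659 -0.35957943  0.21589089] [[0.989, 0.15, -0.002], [0.15, -0.989, 0.0], [-0.001, -0.0, -1.0]] 0.6976026994603071
top ((0.4871765375137329, -0.3585298955440521), (0.021224450320005417, 0.019461417570710182), 8.608648300170898) 320.6835443037975 222.6772151898734
steel 1091 [ 0.53119495 -0.35160448  0.01      ] ((0.5269049406051636, -0.35189759731292725), (0.06191932037472725, 0.041359420865774155), 8.612686157226562)
heading 8.941056471397676
```

View pics/w1.png

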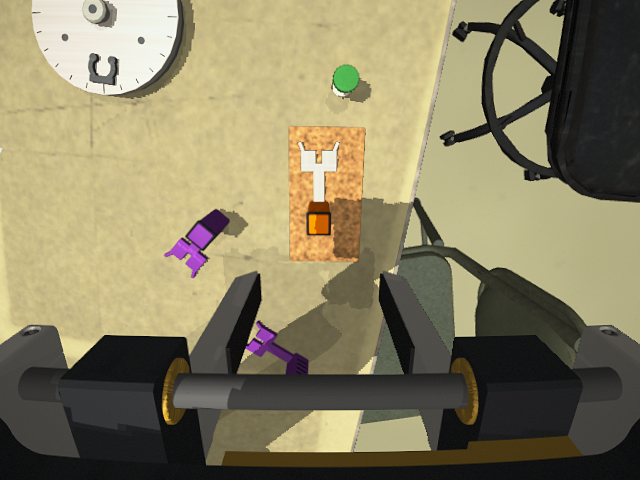

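The wrist view shows handle top at (320,223), head up at (320,160), aligned with the tool; purple decoy at (205,230) is clear of the fingers once narrowed. Turntable is top left with clip at (103,68). Descending.

```bash
python3 -m creep '0.5 0.0015 -0.001 0.05 0 0 0;0.5 0.0015 -0.001 0.1 0 0 0;0.5 0.0015 -0.001 0.15 0 0 0;0.5 0.0015 -0.001 0.19 0 0 0;0.5 0.0015 -0.001 0.215 0 0 0;0.5 0.0015 -0.001 0.23 0 0 0;0.5 0.0015 -0.001 0.235 0 0 0;0.5 0.0015 -0.001 0.235 0 0 0' 20 | tail -5; python3 -m creep '1 0 0 0 0 0 0;1 0 0 0 0 0 0;1 0 0 0 0 0 0;1 0 0 0 0 0 0;1 0 0 0 0 0 0;1 0 0 0 0 0 0;1 0 0 0 0 0 0;1 0 0 0 0 0 0' 55
python3 - <<'E'
from h import *
# clip, pin, disc in w1
c=dict(np.load('pics/w1.npz'));hsv=cv2.cvtColor(c['pixels'],cv2.COLOR_RGB2HSV)
m=np.zeros((480,640),np.uint8);m[50:88,85:122]=hsv[50:88,85:122,2]<90
v,u=np.nonzero(m);q=plane(c,np.c_[u,v],.029);print('clip',len(q),q.mean(0),cv2.minAreaRect(q[:,:2].astype(np.float32)),'px',u.min(),u.max(),v.min(),v.max())
print('pin',plane(c,(94,9),.039))
E
```

```text
tool_pos: [0.4851, -0.3598, 0.028]
tcp_rot: [-3.132, -0.23, 0.001]
wrist_force: [-0.0, 0.3, -0.0]
finger_gap: 0.502
gripper_force: 0.0
time_s: 2.37
tool_pos: [0.487, -0.3594, 0.0299]
tcp_rot: [3.132, 0.234, 0.002]
wrist_force: [-1.3, 1.6, 6.7]
finger_gap: 0.231
gripper_force: 54.9
clip 157 [ 0.5977077  -0.13429978  0.029     ] ((0.597444474697113, -0.13286349177360535), (0.026663227006793022, 0.025849148631095886), 87.25640869140625) px 90 117 54 84
pin [[ 0.64853294 -0.12760217  0.039     ]]
```

```bash
python3 -m creep '1 0 0 -0.02 0 0 0;1 0 0 -0.06 0 0 0;1 0 0 -0.1 0 0 0;1 0 0 -0.1275 0 0 0;1 0 0 -0.1275 0 0 0;1 0.032 -0.04 -0.1275 0 0 0;1 0.032 -0.09 -0.1275 0 0 0;1 0.032 -0.14 -0.1275 0 0 0' 55|grep -v rot; python3 -m creep '1 0 -0.05 0 0 0 0;1 0 -0.09 0 0 0 0;1 0 -0.115 0 0 0 0;1 0 -0.121 0 0 0 0;1 0 -0.121 0 0 0 0;1 0 -0.121 0 0 0 0'
cat > look.py <<'E'
import sys
from h import *
from workcell import manip,eyes
from scipy.spatial.transform import Rotation as R
def go(name):
    o=manip.get_obs();Rt=R.from_rotvec(o['tcp_rot']).as_matrix();print(o['time_s'],o['tool_pos'].round(4) if hasattr(o['tool_pos'],'round') else o['tool_pos'],Rt[:,0].round(4),Rt[:,2].round(3),o['finger_gap'])
    c=eyes.read_camera('wrist');np.savez(f'pics/{name}.npz',**c);cv2.imwrite(f'pics/{name}.png',c['pixels'][:,:,::-1]);return o,c
E
python3 -c "import look;look.go('w2')"
```

```text
time_s: 3.03
tool_pos: [0.4944, -0.2432, 0.1284]
wrist_force: [0.8, 0.3, -2.6]
finger_gap: 0.232
gripper_force: 54.9
time_s: 3.53
tool_pos: [0.4803, -0.1491, 0.1295]
tcp_rot: [3.133, 0.234, -0.002]
wrist_force: [-0.3, 0.1, -2.1]
finger_gap: 0.228
gripper_force: 54.9
3.5333 [ 0.4803 -0.1491  0.1295] [ 0.9889  0.1486 -0.001 ] [-0.001 -0.    -1.   ] 0.2282483690071687
```

View pics/w2.png

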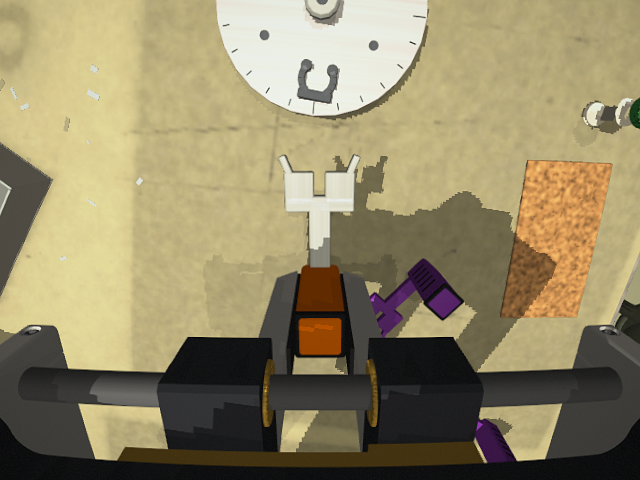

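The fork head is at (320,185), lips at (283,157) and (356,157); clip at (319,82) with mouth up toward the pin at (323,8), rotated slightly. Measuring.

```bash
cat > meas.py <<'E'
from h import *
def clip(c,x0,x1,y0,y1,z=.029,th=100):
    g=c['pixels'].max(2);m=np.zeros(g.shape,np.uint8);m[y0:y1,x0:x1]=g[y0:y1,x0:x1]<th
    k,l,s,ce=cv2.connectedComponentsWithStats(m);i=1+s[1:,4].argmax();v,u=np.nonzero(l==i)
    q=plane(c,np.c_[u,v],z)[:,:2];r=cv2.minAreaRect(q.astype(np.float32));a=r[2]
    while a>45:a-=90
    while a<-45:a+=90
    d=np.array([np.cos(np.radians(a)),np.sin(np.radians(a))]);print('px',s[i]);print('clip heading',a,'size',r[1],'origin',np.array(r[0])+.0017*d,'back',np.array(r[0])-.0133*d);return q
E
python3 - <<'E'
from meas import *
c=dict(np.load('pics/w2.npz'))
clip(c,290,350,50,115,th=90)
clip(c,290,350,50,115,th=110)
P=cloud(c)
d=(np.abs(P[...,2]-.024)<.004)&(np.linalg.norm(P[...,:2]-[.649,-.126],axis=-1)<.085)
# disc edge: far side cropped: fit circle to contour pixels off border
cn=max(cv2.findContours(d.astype(np.uint8),0,1)[0],key=len)[:,0];cn=cn[cn[:,1]>3]
q=plane(c,cn,.024)[:,:2];A=np.c_[2*q,np.ones(len(q))]
for _ in range(3):
    s=np.linalg.lstsq(A,(q**2).sum(1),rcond=None)[0];rr=np.sqrt(s[2]+s[:2]@s[:2]);e=abs(np.linalg.norm(q-s[:2],axis=1)-rr);A=A[e<2*np.median(e)+1e-4];q=q[e<2*np.median(e)+1e-4]
print('disc',s[:2],rr)
hd=(P[...,2]>.034)&(P[...,2]<.044)&(np.linalg.norm(P[...,:2]-[.649,-.126],axis=-1)<.03);v,u=np.nonzero(hd);print('head',u.min(),u.max(),v.min(),v.max(),plane(c,np.c_[u,v],.039).mean(0),np.ptp(P[hd],0))
# fork head
f=(np.abs(P[...,2]-.112)<.012)&(P[...,0]>.52)&(P[...,1]>-.2)&(P[...,1]<-.08);v,u=np.nonzero(f);print('forkz',np.median(P[f],0),[np.median(P[f&(P[...,0]<.54)][:,2]),np.median(P[f&(P[...,0]>.545)][:,2])])
q=plane(c,np.c_[u,v],np.median(P[f][:,2]))[:,:2];r=cv2.minAreaRect(q.astype(np.float32));print(r)
t=np.array([.9889,.1486]);n=np.array([-t[1],t[0]]);w=q-[.4803,-.1491];print('along',(w@t).max(),'lat',(w@n).min(),(w@n).max())
hd=q[(w@t)>.055];print(cv2.minAreaRect(hd.astype(np.float32)))
E
```

```text
px [298  90  35  13  62]
clip heading 18.325706481933594 size (0.007891209796071053, 0.02466820925474167) origin [ 0.58761613 -0.13028117] back [ 0.57337687 -0.13499745]
px [298  59  40  44 598]
clip heading -2.8663330078125 size (0.027353115379810333, 0.026426633819937706) origin [ 0.59941033 -0.12985103] back [ 0.5844291  -0.12910094]
disc [ 0.64819761 -0.12543667] 0.0738434941133811
head 304 339 0 19 [ 0.6428941 -0.1264305  0.039    ] [0.01314425 0.02326849 0.00674053]
forkz [ 0.53316145 -0.14283118  0.10935215] [np.float64(0.10940382801117453), np.float64(0.10903414360157633)]
((0.5358527302742004, -0.1406288892030716), (0.03267036750912666, 0.042623791843652725), 9.314471244812012)
along 0.07277321683520535 lat -0.021011084327240068 0.021623820958117646
((0.5435854196548462, -0.1392900049686432), (0.01740540750324726, 0.042633894830942154), 8.637528419494629)
```

```bash
python3 -m creep '1 0.014 -0.017 0 0 0 0.046;1 0.014 -0.017 0.02 0 0 0.046;1 0.014 -0.017 0.04 0 0 0.046;1 0.014 -0.017 0.06 0 0 0.046;1 0.014 -0.017 0.075 0 0 0.046;1 0.014 -0.017 0.083 0 0 0.046;1 0.014 -0.017 0.083 0 0 0.046;1 0.014 -0.017 0.083 0 0 0.046' 55|grep -v rot
python3 - <<'E'
import look
from h import *
o,c=look.go('w3')
cv2.imwrite('pics/w3c.png',cv2.resize(c['pixels'][:220,200:440,::-1],None,fx=3,fy=2.7,interpolation=2)[:594])
P=cloud(c);f=(np.abs(P[...,2]-.042)<.007)&(P[...,0]>.545)&(P[...,0]<.573)&(abs(P[...,1]+.13)<.04)
print('forktop z',np.median(P[f],0)); f2=(np.abs(P[...,0]-.525)<.012)&(abs(P[...,1]+.132)<.004);print('shank',np.median(P[f2],0))
E
```

```text
time_s: 4.25
tool_pos: [0.4898, -0.1346, 0.0639]
wrist_force: [0.5, -0.6, -0.8]
finger_gap: 0.231
gripper_force: 54.9
4.25 [ 0.4898 -0.1346  0.0639] [ 9.987e-01  5.100e-02 -3.000e-04] [-0.  0. -1.] 0.23135634941816213
forktop z [ 0.55070905 -0.13539008  0.04367034]
shank [ 0.51761941 -0.13199983  0.16669682]
```

View pics/w3c.png

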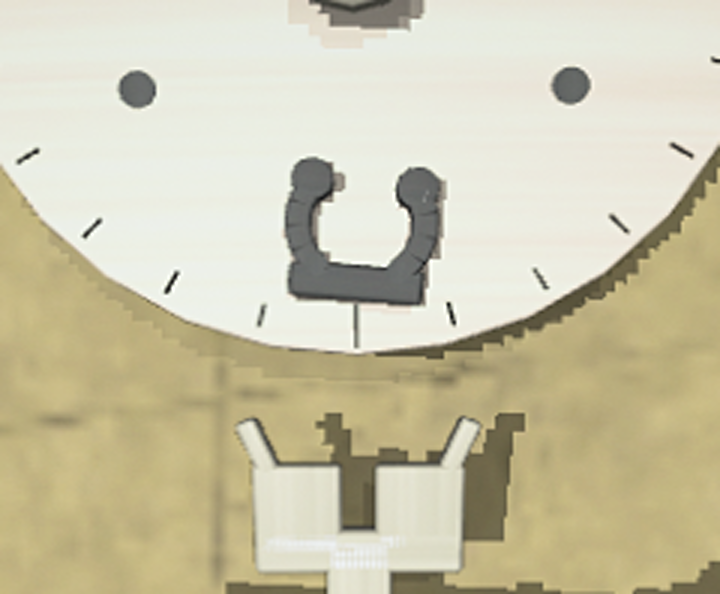

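Crop shows the clip with back middle at (356,300), noses at (313,178)/(418,188), fork centred at x=358, pin about 352: aligned within ~1 mm. Lowering and approaching.

```bash
python3 -m creep '1 0 -0.00125 0.006 0 0 0;1 0 -0.00125 0.011 0 0 0;1 0 -0.00125 0.013 0 0 0;1 0.006 -0.00125 0.013 0 0 0;1 0.012 -0.00125 0.013 0 0 0;1 0.018 -0.00125 0.013 0 0 0;1 0.024 -0.00125 0.013 0 0 0;1 0.028 -0.00125 0.013 0 0 0' 55|grep -v rot; python3 -m creep '1 0.003 0 0 0 0 0;1 0.006 0 0 0 0 0;1 0.01 0 0 0 0 0;1 0.014 0 0 0 0 0;1 0.018 0 0 0 0 0;1 0.022 0 0 0 0 0;1 0.025 0 0 0 0 0;1 0.025 0 0 0 0 0'|grep -v rot
python3 - <<'E'
import look
from h import *
o,c=look.go('w4')
cv2.imwrite('pics/w4c.png',cv2.resize(c['pixels'][:220,200:440,::-1],None,fx=3,fy=2.7,interpolation=2)[:594])
P=cloud(c);f=(np.abs(P[...,2]-.034)<.005)&(P[...,0]>.575)&(P[...,0]<.598)&(abs(P[...,1]+.13)<.022)
print('forktop z',np.median(P[f],0))
E
```

```text
time_s: 4.97
tool_pos: [0.5132, -0.1316, 0.054]
wrist_force: [-0.6, -0.4, -1.4]
finger_gap: 0.232
gripper_force: 54.9
time_s: 5.63
tool_pos: [0.5326, -0.1305, 0.0537]
wrist_force: [-0.8, 0.9, -1.3]
finger_gap: 0.231
gripper_force: 54.9
5.6333 [ 0.5326 -0.1305  0.0537] [9.986e-01 5.230e-02 6.000e-04] [ 0.001 -0.    -1.   ] 0.23117698657404787
forktop z [ 0.58562467 -0.12828816  0.03359897]
```

View pics/w4c.png

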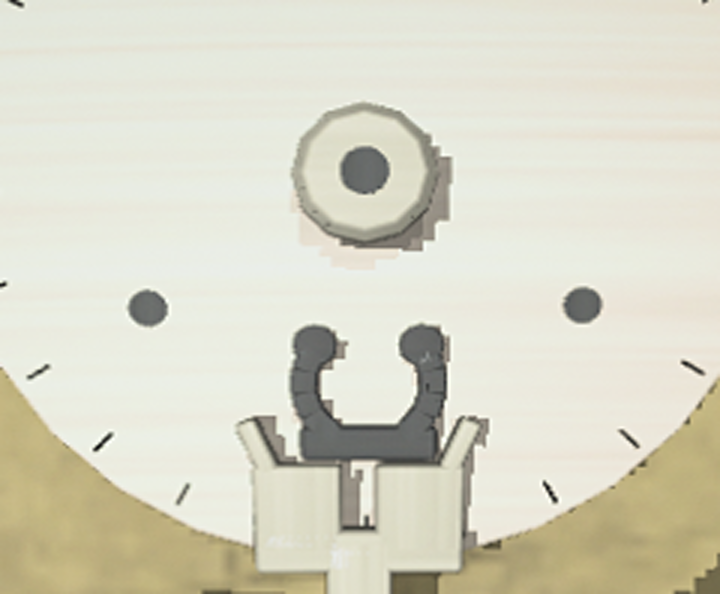

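Clip has squared up to the fork (back bar at (368,445), fork 358, pin 365). Continue pushing.

```bash
python3 -m creep '1 0.004 0.00125 0 0 0 0;1 0.008 0.00125 0 0 0 0;1 0.012 0.00125 0 0 0 0;1 0.016 0.00125 0 0 0 0;1 0.02 0.00125 0 0 0 0;1 0.022 0.00125 0 0 0 0;1 0.022 0.00125 0 0 0 0'|grep -v rot;for i in 1; do python3 -m creep '1 0.0015 0 0 0 0 0;1 0.003 0 0 0 0 0;1 0.003 0 0 0 0 0'|egrep 'pos|wrist'; done;  python3 -m creep '1 0.001 0 0 0 0 0;1 0.002 0 0 0 0 0;1 0.002 0 0 0 0 0'|egrep 'pos|wrist'
```

```text
time_s: 6.27
tool_pos: [0.5502, -0.1306, 0.0537]
wrist_force: [0.4, 0.1, -1.2]
finger_gap: 0.231
gripper_force: 54.9
tool_pos: [0.5521, -0.1304, 0.0536]
wrist_force: [-0.3, -0.3, -1.1]
tool_pos: [0.5537, -0.1303, 0.0537]
wrist_force: [-0.2, 0.1, -1.5]
```

```bash
python3 -m creep '1 0.001 0 0 0 0 0;1 0.002 0 0 0 0 0;1 0.002 0 0 0 0 0'|egrep 'pos|wrist';python3 -m creep '1 0.001 0 0 0 0 0;1 0.0015 0 0 0 0 0;1 0.0015 0 0 0 0 0'|egrep 'pos|wrist';python3 -m creep '1 0.001 0 0 0 0 0;1 0.0015 0 0 0 0 0;1 0.0015 0 0 0 0 0'|egrep 'pos|wrist'
python3 - <<'E'
import look
from h import *
o,c=look.go('w5')
cv2.imwrite('pics/w5c.png',cv2.resize(c['pixels'][:220,200:440,::-1],None,fx=3,fy=2.7,interpolation=2)[:594])
E
```

```text
tool_pos: [0.5548, -0.1301, 0.0535]
wrist_force: [-1.4, 0.7, -1.3]
tool_pos: [0.5558, -0.13, 0.0534]
wrist_force: [-1.2, 0.1, -2.0]
tool_pos: [0.5563, -0.1298, 0.0531]
wrist_force: [-4.8, 0.2, -0.8]
7.5167 [ 0.5563 -0.1298  0.0531] [ 0.9986  0.0524 -0.0029] [-0.003  0.001 -1.   ] 0.23198984891734173
```

View pics/w5c.png

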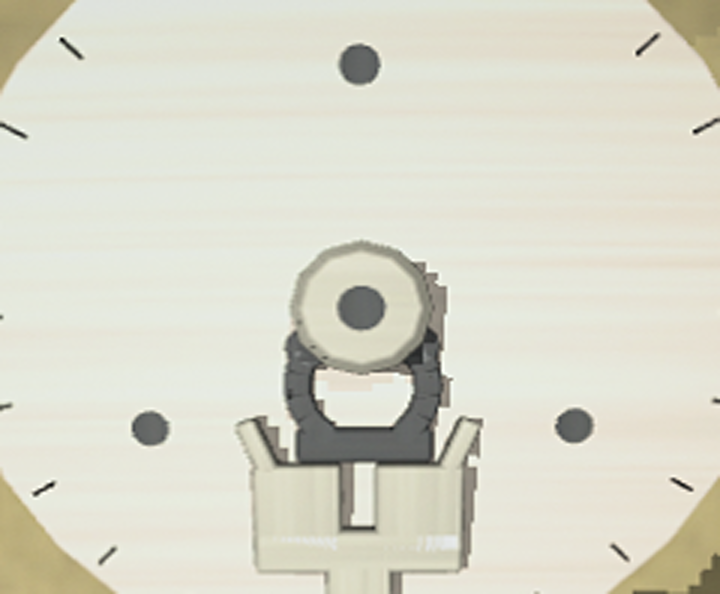

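Noses are on the neck, clip centred (clip 363, pin 361). Pushing on in small steps.

```bash
python3 -m creep '1 0.001 0 0 0 0 0;1 0.0015 0 0 0 0 0;1 0.0015 0 0 0 0 0'|egrep 'pos|wrist';python3 -m creep '1 0.001 0 0 0 0 0;1 0.0015 0 0 0 0 0;1 0.0015 0 0 0 0 0'|egrep 'pos|wrist';python3 -m creep '1 0.001 0 0 0 0 0;1 0.0015 0 0 0 0 0;1 0.0015 0 0 0 0 0'|egrep 'pos|wrist'
```

```text
tool_pos: [0.5568, -0.1297, 0.0529]
wrist_force: [-6.8, 0.5, -0.5]
tool_pos: [0.5573, -0.1297, 0.0527]
wrist_force: [-7.8, -0.9, -0.5]
tool_pos: [0.558, -0.1296, 0.0525]
wrist_force: [-9.1, -0.7, -0.1]
```

```bash
python3 -m creep '1 0.001 0 -0.001 0 0 0;1 0.0015 0 -0.001 0 0 0;1 0.0015 0 -0.001 0 0 0'|egrep 'pos|wrist';python3 -m creep '1 0.001 0 0 0 0 0;1 0.0015 0 0 0 0 0;1 0.0015 0 0 0 0 0'|egrep 'pos|wrist'; python3 -c "
from workcell import manip
o=manip.get_obs();print(o['tcp_rot'],o['wrist_torque'])"
```

```text
tool_pos: [0.5592, -0.1294, 0.053]
wrist_force: [-7.4, -0.4, -1.6]
tool_pos: [0.5603, -0.1293, 0.0529]
wrist_force: [-6.9, -1.0, -1.4]
[-3.13903205 -0.08239893  0.01158705] [-0.05826692  1.66462936  0.02155666]
```

Past the peak; the snap is near.

```bash
python3 -m creep '1 0.001 0 0 0 0 0;1 0.0015 0 0 0 0 0;1 0.0015 0 0 0 0 0'|egrep 'pos|wrist';python3 -m creep '1 0.001 0 0 0 0 0;1 0.0015 0 0 0 0 0;1 0.0015 0 0 0 0 0'|egrep 'pos|wrist';python3 -m creep '1 0.001 0 0 0 0 0;1 0.0015 0 0 0 0 0;1 0.0015 0 0 0 0 0'|egrep 'pos|wrist'
```

```text
tool_pos: [0.5619, -0.1293, 0.053]
wrist_force: [-7.7, -0.4, -1.5]
tool_pos: [0.564, -0.1292, 0.0534]
wrist_force: [-4.4, 0.6, -1.8]
tool_pos: [0.5683, -0.1298, 0.0547]
wrist_force: [-0.3, -0.5, -1.1]
```

```bash
python3 -m creep '1 0.001 0 0 0 0 0;1 0.002 0 0 0 0 0;1 0.002 0 0 0 0 0'|egrep 'pos|wrist';python3 -m creep '1 0.001 0 0 0 0 0;1 0.002 0 0 0 0 0;1 0.002 0 0 0 0 0'|egrep 'pos|wrist';python3 -m creep '1 0.001 0 0 0 0 0;1 0.0015 0 0 0 0 0;1 0.0015 0 0 0 0 0'|egrep 'pos|wrist'
```

```text
tool_pos: [0.5703, -0.1299, 0.0553]
wrist_force: [-0.7, 0.7, -2.0]
tool_pos: [0.5706, -0.1295, 0.0545]
wrist_force: [-0.8, -0.6, -0.7]
tool_pos: [0.5708, -0.1293, 0.0541]
wrist_force: [-3.0, 0.2, -0.7]
```

```bash
python3 -m creep '1 0.001 0 0 0 0 0;1 0.0015 0 0 0 0 0;1 0.0015 0 0 0 0 0'|egrep 'pos|wrist';python3 -m creep '1 0.001 0 0 0 0 0;1 0.0015 0 0 0 0 0;1 0.0015 0 0 0 0 0;1 0.0015 0 0 0 0 0'|egrep 'pos|wrist';python3 -m creep '1 0.001 0 0 0 0 0;1 0.001 0 0 0 0 0;1 0.001 0 0 0 0 0;1 0.001 0 0 0 0 0'|egrep 'pos|wrist'
```

```text
tool_pos: [0.571, -0.1292, 0.0538]
wrist_force: [-5.1, -0.9, -1.3]
tool_pos: [0.5711, -0.1291, 0.0534]
wrist_force: [-7.5, -1.6, -0.2]
tool_pos: [0.5712, -0.129, 0.0531]
wrist_force: [-7.9, -1.1, 0.7]
```

```bash
python3 -m creep '1 0.001 0 -0.0015 0 0 0;1 0.0015 0 -0.0015 0 0 0;1 0.0015 0 -0.0015 0 0 0;1 0.0015 0 -0.0015 0 0 0'|egrep 'pos|wrist';python3 -m creep '1 0.001 0 0 0 0 0;1 0.0015 0 0 0 0 0;1 0.0015 0 0 0 0 0;1 0.0015 0 0 0 0 0'|egrep 'pos|wrist'
```

```text
tool_pos: [0.5713, -0.1288, 0.0537]
wrist_force: [-9.6, -2.0, -1.8]
tool_pos: [0.5715, -0.1287, 0.0535]
wrist_force: [-11.0, -1.3, 0.3]
```

```bash
python3 -m creep '1 0.001 0 -0.001 0 0 0;1 0.0015 0 -0.001 0 0 0;1 0.0015 0 -0.001 0 0 0;1 0.0015 0 -0.001 0 0 0'|egrep 'pos|wrist';python3 -m creep '1 0.001 0 0 0 0 0;1 0.001 0 0 0 0 0;1 0.001 0 0 0 0 0;1 0.001 0 0 0 0 0'|egrep 'pos|wrist'
```

```text
tool_pos: [0.5716, -0.1287, 0.0536]
wrist_force: [-12.8, -2.6, 0.1]
tool_pos: [0.5717, -0.1287, 0.0536]
wrist_force: [-13.7, -2.4, 0.7]
```

```bash
python3 -m creep '1 0.0005 0 0 0 0 0;1 0.001 0 0 0 0 0;1 0.001 0 0 0 0 0;1 0.001 0 0 0 0 0;1 0.001 0 0 0 0 0;1 0.001 0 0 0 0 0;1 0.001 0 0 0 0 0;1 0.001 0 0 0 0 0'|egrep 'pos|wrist';python3 -m creep '1 0 0 0 0 0 0;1 0 0 0 0 0 0;1 0 0 0 0 0 0;1 0 0 0 0 0 0;1 0 0 0 0 0 0;1 0 0 0 0 0 0;1 0 0 0 0 0 0;1 0 0 0 0 0 0'|egrep 'pos|wrist'
python3 - <<'E'
import look
from h import *
o,c=look.go('w6')
cv2.imwrite('pics/w6c.png',cv2.resize(c['pixels'][:220,200:440,::-1],None,fx=3,fy=2.7,interpolation=2)[:594])
P=cloud(c);v,u=np.nonzero((P[...,2]>.037)&(P[...,2]<.043)&(np.hypot(P[...,0]-.648,P[...,1]+.1255)<.014));print('pin',plane(c,np.c_[u,v],.039).mean(0),len(u))
E
```

```text
tool_pos: [0.5718, -0.1285, 0.0534]
wrist_force: [-15.7, -2.6, 1.8]
tool_pos: [0.5718, -0.1286, 0.0534]
wrist_force: [-15.6, -2.4, 1.4]
13.9 [ 0.5718 -0.1286  0.0534] [ 0.9984  0.0528 -0.0182] [-0.018  0.002 -1.   ] 0.23194765703573011
pin [ 0.64913204 -0.12512907  0.039     ] 1635
```

View pics/w6c.png

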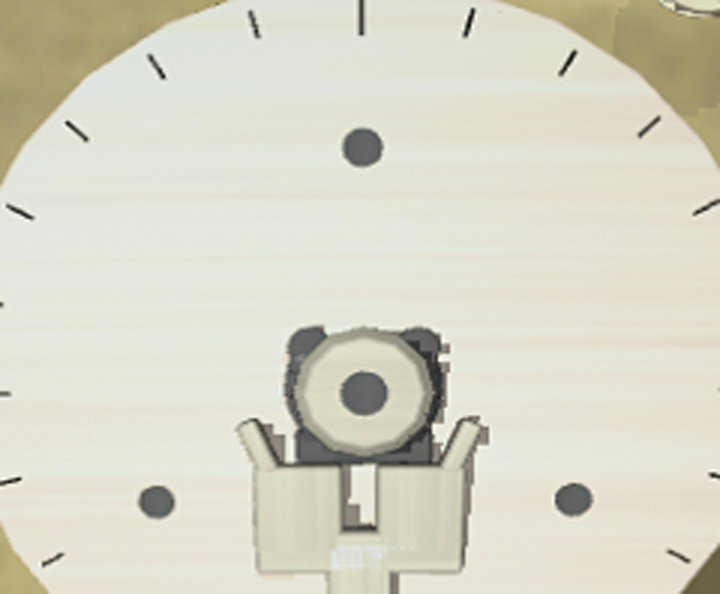

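Clip is home round the neck (noses at (308,340),(420,340) beyond the pin centre; back bar against fork), pressed at 15.6 N for over a second. Backing off.

```bash
python3 -m creep '1 -0.004 0 0 0 0 0;1 -0.008 0 0 0 0 0;1 -0.012 0 0 0 0 0;1 -0.018 0 0 0 0 0;1 -0.03 0 0 0 0 0;1 -0.05 0 0 0 0 0;1 -0.07 0 0 0 0 0;1 -0.09 0 0 0 0 0'|grep -v rot; python3 -m creep '1 -0.02 0 0 0 0 0;1 -0.02 0 -0.01 0 0 0;1 -0.02 0 -0.04 0 0 0;1 -0.02 0 -0.08 0 0 0;1 -0.02 0 -0.095 0 0 0;1 -0.02 0 -0.095 0 0 0;1 -0.02 0 -0.095 0 0 0'|grep -v grip
python3 - <<'E'
import look
from h import *
o,c=look.go('w7')
P=cloud(c);T=np.array(o['tool_pos']);z=T[2]-.0265+.007
f=(np.abs(P[...,2]-z)<.012)&(P[...,0]>T[0]+.03)&(P[...,0]<T[0]+.085)&(abs(P[...,1]-T[1])<.035)
q=P[f];A=np.c_[q[:,:2]-T[:2],np.ones(len(q))];print('z plane',np.linalg.lstsq(A,q[:,2]-T[2],rcond=None)[0],np.median(q,0))
v,u=np.nonzero(f);q=plane(c,np.c_[u,v],z)[:,:2]-T[:2];hd=q[q[:,0]>.052];print(cv2.minAreaRect(hd.astype(np.float32)),q[:,0].max())
E
```

```text
time_s: 14.62
tool_pos: [0.5081, -0.1329, 0.0571]
wrist_force: [0.6, 0.1, -2.7]
finger_gap: 0.229
gripper_force: 54.9
time_s: 15.2
tool_pos: [0.4938, -0.134, 0.1342]
tcp_rot: [3.139, 0.082, 0.007]
wrist_force: [0.2, 0.1, -2.1]
finger_gap: 0.231
15.2 [ 0.4938 -0.134   0.1342] [0.9986 0.0524 0.0042] [ 0.004 -0.002 -1.   ] 0.23057482765381382
z plane [-0.01061332 -0.00335008 -0.01952538] [ 0.5453905  -0.13174669  0.11421877]
((0.06285633891820908, 0.004096459597349167), (0.042531371116638184, 0.021661603823304176), 89.99785614013672) 0.07368645098819432
```

```bash
python3 -m creep '1 -0.025 0.03 0 0 0 -0.0465;1 -0.025 0.07 0 0 0 -0.0465;1 -0.025 0.12 0 0 0 -0.0465;1 -0.025 0.17 0 0 0 -0.0465;1 -0.025 0.22 0 0 0 -0.0465;1 -0.025 0.26 0 0 0 -0.0465;1 -0.025 0.281 0 0 0 -0.0465;1 -0.025 0.281 0 0 0 -0.0465'|grep -v grip; python3 -m creep '1 0 0 0 0 0 0;1 0 0 0.03 0 0 0;1 0 0 0.06 0 0 0;1 0 0 0.09 0 0 0;1 0 0 0.11 0 0 0;1 0 0 0.12 0 0 0;1 0 0 0.12 0 0 0;1 0 0 0.12 0 0 0'|grep -v grip
```

```text
time_s: 15.92
tool_pos: [0.4828, -0.3626, 0.1303]
tcp_rot: [-3.133, -0.228, 0.002]
wrist_force: [-0.3, -0.4, -2.6]
finger_gap: 0.227
time_s: 16.58
tool_pos: [0.4838, -0.3578, 0.0361]
tcp_rot: [-3.132, -0.237, 0.001]
wrist_force: [0.2, 0.0, -1.5]
finger_gap: 0.234
```

```bash
python3 -m creep '1 0 0 0.003 0 0.005 0;1 0 0 0.005 0 0.005 0;1 0 0 0.0065 0 0.005 0;1 0 0 0.0065 0 0.005 0;1 0 0 0.0065 0 0.005 0'|grep -v grip;python3 -m creep '1 0 0 0.001 0 0 0;1 0 0 0.0015 0 0 0;1 0 0 0.0015 0 0 0;1 0 0 0.0015 0 0 0'|grep -v grip
```

```text
time_s: 17.0
tool_pos: [0.484, -0.3593, 0.0317]
tcp_rot: [-3.133, -0.235, -0.017]
wrist_force: [-0.1, -0.5, -1.6]
finger_gap: 0.236
time_s: 17.33
tool_pos: [0.4839, -0.3591, 0.03]
tcp_rot: [-3.132, -0.235, -0.016]
wrist_force: [-1.0, 0.5, -1.6]
finger_gap: 0.23
```

```bash
python3 -m creep '1 0 0 0.001 0 0 0;1 0 0 0.0015 0 0 0;1 0 0 0.0015 0 0 0;1 0 0 0.0015 0 0 0'|grep -v grip;python3 -m creep '1 0 0 0.001 0 0 0;1 0 0 0.001 0 0 0;1 0 0 0.001 0 0 0;1 0 0 0.001 0 0 0'|grep -v grip
```

```text
time_s: 17.67
tool_pos: [0.4839, -0.3592, 0.03]
tcp_rot: [-3.132, -0.235, -0.016]
wrist_force: [-2.4, 1.5, 5.2]
finger_gap: 0.229
time_s: 18.0
tool_pos: [0.4839, -0.3592, 0.03]
tcp_rot: [-3.132, -0.235, -0.016]
wrist_force: [-2.7, 2.9, 8.8]
finger_gap: 0.23
```

```bash
python3 -m creep '1 0 0 -0.0015 0 0 0;1 0 0 -0.0015 0 0 0;0.7 0 0 -0.0015 0 0 0;0.6 0 0 -0.0015 0 0 0;0.5 0 0 -0.0015 0 0 0;0.5 0 0 -0.0015 0 0 0;0.5 0 0 -0.0015 0 0 0;0.5 0 0 -0.0015 0 0 0'|grep -v rot;python3 -m creep '0.5 0 0 -0.01 0 0 0;0.5 0 0 -0.03 0 0 0;0.5 0 0 -0.06 0 0 0;0.5 0 0 -0.1 0 0 0;0.5 0 0 -0.15 0 0 0;0.5 0 0 -0.2 0 0 0;0.5 0 0 -0.22 0 0 0;0.5 0 0 -0.22 0 0 0'|grep -v rot
python3 - <<'E'
import look,cv2
from workcell import eyes
o,c=look.go('w8')
import numpy as np
s=eyes.read_camera('side')['pixels'][220:380,270:440,::-1]
cv2.imwrite('pics/final.png',np.hstack([cv2.resize(s,(400,376),interpolation=2),cv2.resize(c['pixels'][:,:,::-1],(400,376))]))
E
```

```text
time_s: 18.67
tool_pos: [0.4838, -0.359, 0.029]
wrist_force: [0.2, -0.0, -0.5]
finger_gap: 0.499
gripper_force: 0.0
time_s: 19.33
tool_pos: [0.4849, -0.3621, 0.2128]
wrist_force: [0.4, -0.0, 1.5]
finger_gap: 0.499
gripper_force: 0.0
19.3333 [ 0.4849 -0.3621  0.2128] [0.9886 0.1493 0.0182] [ 0.02  -0.008 -1.   ] 0.4991990999029991
```

View pics/final.png

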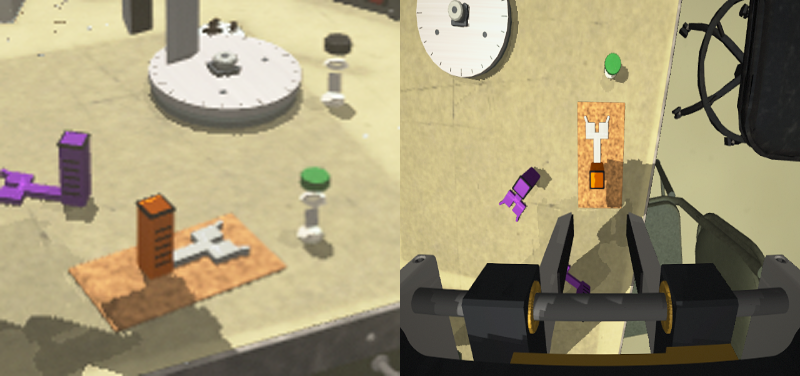

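Fork stands upright on its pad (side half (155,235)), the clip is on the pin (222,65), and the vials and dish are where they were.

```bash
python3 -c "
from workcell import manip;print(manip.finish_job())"
```

```text
the job is handed in; nothing more can be done
None
```

The clip is snapped home on the pin's groove, the fork held it there at about 15.6 N for over a second and now stands upright on its cork pad, the petri dish and both vials look unmoved, and the job was handed in at about 19 s on the robot's clock.

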